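# Lay out the heel and finishing things at the upturned shoe

## Robot

A 6-joint arm with a two-finger parallel gripper is mounted at the origin on the work surface. World frame = base frame: x ahead of the robot, y to its left, z up, the work surface at z = 0. Lengths are in mm, angles in degrees, forces in N, time in s.
With the tool pointing down it reaches from about 300 to 850 mm from the base axis. Payload 4.2 kg.
Tool frame: the origin (TCP) lies midway between the tips of the shut fingers; the grasp point (between the pads) lies 19 mm behind it (env.grip_depth is the distance from the TCP to the grasp point, in mm); z points along the fingers, y is the line along which they close (so a half turn about z gives the same grasp; the last joint's range is limited). The gripper opens to 91 mm and grips with 3 to 60 N. Pads are 32 mm wide; open, the fingers measure 118 mm over their backs; the gripper's body (76 mm by 178 mm) begins 60 mm behind the grasp point.
Start: joints at [-67.323, 18.312, 89.639, -0, 72.044, -1.146], TCP at [232.26, -526.021, 213.976] pointing down, gripper open.
Joint ranges: [-177.97, 177.97], [-48.28, 115.42], [12.27, 149.76], [-77.06, 257.06], [2.81, 150.46], [-146.56, 146.56]. Speed limits (degrees/s): [147.25, 147.25, 180, 180, 180, 180].

## Interface

Orientations are given as [roll, pitch, yaw] about the fixed x, y, z axes, in that order (R = Rz(yaw) Ry(pitch) Rx(roll)).
In Python, from workcell import env, eyes gives the robot as it stands.
- The arm moves only by the tool send_rows, never from a script. Its argument "motion" is a list of rows, each a list of 7 numbers: the shift along the world's x, y, z normalised to -1 to 1, where 1 is 0.5 m, then the turn, a rotation vector about the world's x, y, z normalised to -1 to 1, where 1 is 60 degrees, then the opening, from -1 (shut) to 1 (fully open). A call has 1 to 20 rows; each row is the pose to reach, as a shift and turn from the pose commanded when the call began; what a row does not reach only later rows make up. A row lasts 1/8 s, in which the tool goes at most 62.5 mm and 10.7 degrees, less where a joint would pass 70% of its speed; a pose out of reach is approached as far as the arm can. A call with a number of a shift or a turn outside -1 to 1 is refused whole. A call with a gripper value outside its range is refused whole. The fingers move at their own pace and stop on an object; "squeeze" is the grip in N (left out, the last holds). Time passes only in rows, so rows that repeat a pose let the fingers close. It gives the time, the measured TCP pose, the force, the opening and the grip force at its end, in the units of the state.
- env.state(): the state, without advancing time (a new reading comes with each control period).
- eyes.grab_frame(name): name is "scene" or "top" or "wrist"; returns a dict with "pixels" (384x512x3 uint8, red, green, blue), "depth" (384x512 float32, mm along the optical axis (not along the pixel's ray), 0 where there is no reading), "fx", "fy", "cx", "cy" (pixels), "R" (3x3) and "t" (3): a world point X has camera coordinates R X + t; the wrist camera has in their place "T_tool_cam" (4x4, takes a point from camera to tool coordinates, whose origin is the TCP and whose axes are the flange's). Camera axes: x right, y down, z forward; pixel columns grow to the right and rows downward; lengths in mm; the calibration is good to about 2 mm. The wrist camera is an equidistant fisheye: a pixel r from the principal point sees the ray r / f radians off the axis. A picture is of the moment at which its call begins: read the wrist's pose just before it.
- env.job_done(): hands the job in; it is judged then, once.
The state is a dict: "time_s": time; "qpos": joint angles; "qvel": joint speeds; "effort": joint torques, N m; "ee_pos": TCP position; "ee_rot": TCP orientation; "force": force on the tool from outside, world axes, zero at the start; "torque": the same for the moment, N m; "gripper_width": finger opening in mm; "gripper_force": force on a finger pad.
Only numpy, scipy, OpenCV 4.12 (cv2) and the standard library are available. Lean on these libraries where they do the work, as an engineer would, in place of code of your own. Each camera call takes 0.05 s, during which the arm holds its last target. There are 200 camera calls.

## Task

Get the upturned black shoe ready for heeling: set the brown leather heel block squarely on the pale heel seat of its sole and the black rubber top piece flush on the block, both with the flat edge towards the toe. Also fill the three pale discs on the green felt strip to the left of the shoe, each thing upright and centred on its disc: the yellow wax tin beside the heel, the blue ink bottle at the toe end, and the red nail tin between those two. Let go of everything and do not disturb the hammer, the brush or the thread spool.

Things in the scene. Friction and masses are not known exactly. Their poses are not given: they have to be found in the camera images.
- shoe (a point): Black shoe fixed upside down, tan sole flat and level on top, 85 mm above the bench. This point: on the sole, on its centre line; x to the toe, y to the shoe's left (looking heel to toe), z up. Sole from x = -140 to +149 mm, 90 mm wide at most. Heel seat: pale D mark 67 x 54 mm centred at x = -105 mm, y = 0, flat edge to the toe. The shoe is on one side of the robot's midline, the loose things on the other.
- strip: Green felt strip 270 x 62 mm, fixed, parallel to the shoe, centre line about 120 mm to its left. Origin: centre of its underside at bench level; top 6 mm above. x points the way the toe points. Three pale 56 mm discs on its centre line: x = -90 mm (beside the heel), 0 (middle), +90 mm (toe end).
- heel_c (a point): Brown leather heel block with thin dark layer lines: D-shaped, 67 mm along x, 54 mm along y, 24 mm tall, about 70 g, loose. Flat edge at x = +33.5 mm, round end at -33.5 mm; sides straight and parallel from x = -6 to +33 mm. This point is its centre, half-way up; z up. It lies on a cork sheet 4 mm thick, as do the other four loose things.
- toppiece_c (a point): Black rubber top piece, loose: same D outline as the heel block (67 x 54 mm, flat edge at x = +33.5 mm, straight sides from x = -6 to +33 mm), 10 mm thick, about 40 g. This point is its centre, half-way up; z up.
- wax_c (a point): Yellow round wax tin with a cream disc on its lid, 50 mm in diameter, 36 mm tall, about 90 g, loose, upright. This point is its centre, half-way up.
- nails_c (a point): Red round nail tin with brass nails showing in its top, 44 mm in diameter, 42 mm tall, about 120 g, loose, upright. This point is its centre, half-way up.
- ink_c (a point): Dark blue ink bottle with a white cap, loose, upright: body 40 mm in diameter up to 46 mm, shoulder to 53 mm, then neck and cap 26 mm in diameter up to 70 mm; about 80 g. This point is on its axis, half-way up (35 mm above its foot).
- hammer_c (a point): Bystander: hammer lying on the bench at the right edge of the work, roughly along the robot's forward direction. This point is near its middle. Leave it alone.
- brush_c (a point): Bystander: brush lying on the bench at the left edge of the work, roughly along the robot's forward direction. This point is near its middle. Leave it alone.
- spool_c (a point): Bystander: cream thread spool, 56 mm in diameter, 60 mm tall, standing beyond the work. This point is its centre. Leave it alone.
Mind the look-alikes: they are no part of the job. There is more than one size of the part that bears wax_c; the job needs the smaller.

How it is judged (in metres and radians):
At the end, for the whole second after the job is handed in: Heel block flat on the seat (10 mm), top piece flat on it (8 mm), both flat edge to the toe within 0.2 rad; wax, nails, ink upright on the heel-end, middle and toe-end discs (15 mm along and across the strip); heights within 6 mm; all at rest (x of heel_c in the frame of shoe between -0.115 and -0.095 m and y of heel_c in the frame of shoe between -0.01 and 0.01 m and z of heel_c in the frame of shoe between 0.006 and 0.018 m and angle between the x axis of heel_c and the x axis of shoe, either way round below 0.2 rad and x of shoe in the frame of heel_c above 0.05 m and angle between each of heel_c, wax_c, nails_c, ink_c's own z axis and vertical below 0.1 rad and x of toppiece_c in the frame of heel_c between -0.008 and 0.008 m and y of toppiece_c in the frame of heel_c between -0.008 and 0.008 m and z of toppiece_c in the frame of heel_c between 0.012 and 0.022 m and angle between the x axis of toppiece_c and the x axis of heel_c, either way round below 0.2 rad and x of shoe in the frame of toppiece_c above 0.05 m and x of wax_c in the frame of strip between -0.105 and -0.075 m and y of wax_c in the frame of strip between -0.015 and 0.015 m and z of wax_c in the frame of strip between 0.018 and 0.03 m and x of nails_c in the frame of strip between -0.015 and 0.015 m and y of nails_c in the frame of strip between -0.015 and 0.015 m and z of nails_c in the frame of strip between 0.021 and 0.033 m and x of ink_c in the frame of strip between 0.075 and 0.105 m and y of ink_c in the frame of strip between -0.015 and 0.015 m and z of ink_c in the frame of strip between 0.035 and 0.047 m and linear speed of each of heel, toppiece, wax, nails, ink below 0.02 m/s); the robot touches nothing.
It fails at once if the hammer is pushed away from its place (more than 20 mm) (distance of hammer_c from where it was at the start of the episode above 0.02 m).
It fails at once if the brush is pushed away from its place (more than 20 mm) (distance of brush_c from where it was at the start of the episode above 0.02 m).
It fails at once if the thread spool is pushed away from its place (more than 20 mm) (distance of spool_c from where it was at the start of the episode above 0.02 m).
It also fails if it takes over 128 s, if anything falls off the work surface, if the arm or the gripper's body presses on something with over 40 N, if the wrist force passes 120 N, or if a joint passes its speed limit or range.

## Working session

There is one attempt and no reset: what is moved stays moved. The work goes in short steps, Python scripts to look and compute and a tool call to move; the robot and the scene stay as the last step left them, time stands still between calls to the robot, and variables do not carry over. Pictures are saved under pics/ and viewed, at most 14 in all, crops included, and the job is handed in when it is done.

Besides the shell and the picture viewer there is one more tool, called after "Request:" as a command line: name --pt "numbers of a row" for each row, then --argument value for the rest. send_rows: Moves the arm, as the interface text tells. Its arguments: {"type":"object","properties":{"motion":{"type":"array"},"squeeze":{"type":"number"}},"required":["motion"]}

```bash
ls; mkdir -p pics
python3 - <<'E'
from workcell import env, eyes
import cv2,numpy as np
for n in("scene","top"):
    f=eyes.grab_frame(n); cv2.imwrite(f"pics/{n}0.png",f["pixels"][:,:,::-1]); np.savez(f"pics/{n}0.npz",**f)
    print(n,f["fx"],f["cx"],f["cy"],np.array(f["R"]).round(3).tolist(),f["t"])
print(env.state())
E
```

```text
pics
scene 386.0968051896841 259.6490984920177 194.68750293889804 [[0.391, 0.921, -0.0], [0.53, -0.225, -0.818], [-0.753, 0.319, -0.576]] [-212.07159875 -215.7344185  1483.58098012]
top 449.9467076526507 256.343640943435 188.68221272276455 [[-0.027, -1.0, -0.009], [-0.997, 0.028, -0.066], [0.066, 0.007, -0.998]] [  34.69977797  544.0456874  1360.72382859]
{'time_s': 0.1, 'qpos': array([-6.73203923e+01,  1.83469235e+01,  8.96973948e+01, -2.22309038e-03,
        7.20438338e+01, -1.14605758e+00]), 'qvel': array([ 0.07352798, -0.13086642, -0.11995609, -0.04762478,  0.04436467,
        0.0026058 ]), 'effort': array([-4.10916527e-04, -4.13336384e+01, -2.32509792e+01,  7.28727621e-02,
        4.22264845e-02, -4.94307460e-05]), 'ee_pos': array([ 232.09420286, -525.6009595 ,  213.22862077]), 'ee_rot': array([-1.79911823e+02,  3.50187013e-04,  2.38263526e+01]), 'force': array([ 0.73283323,  0.05372643, -0.46152853]), 'torque': array([ 0.01344835, -0.00140034, -0.0599756 ]), 'gripper_force': 0.0, 'gripper_width': 91.26811451254164}
```

View pics/top0.png

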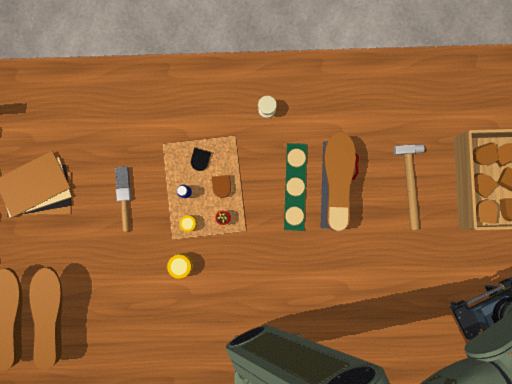

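View pics/scene0.png

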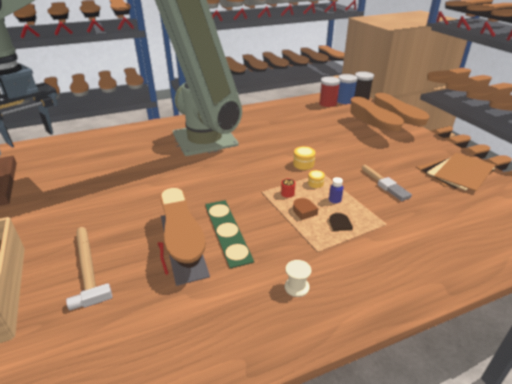

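The two yellow tins are at (187,224), on the cork, and at (179,267), off the cork and larger. The smaller one on the cork fits the description. The brown block is at (221,186), the top piece at (200,159), the ink at (184,191) and the nails at (222,217). The disc centres are about (296,158), (295,187) and (294,216), and the heel seat is about (339,217), with the toe towards +x. I'll confirm this with a crop and measure.

```bash
cat > h.py <<'E'
import numpy as np,cv2
def load(n): return dict(np.load(f"pics/{n}.npz"))
def plane(f,uv,z):
    uv=np.atleast_2d(uv).astype(float); R,t=f["R"],f["t"]
    d=np.c_[(uv[:,0]-f["cx"])/f["fx"],(uv[:,1]-f["cy"])/f["fy"],np.ones(len(uv))]@R
    c=-R.T@t; return c+d*((z-c[2])/d[:,2])[:,None]
def pts(f):  # world point of every pixel by depth
    v,u=np.mgrid[:384,:512]; D=f["depth"]
    P=np.stack([(u-f["cx"])/f["fx"]*D,(v-f["cy"])/f["fy"]*D,D],-1)
    return (P-f["t"])@f["R"]
def hsv(f): return cv2.cvtColor(f["pixels"],cv2.COLOR_RGB2HSV)
E
python3 - <<'E'
from h import *
f=load("top0"); P=pts(f); g=load("scene0"); Q=pts(g)
cv2.imwrite("pics/crop.png",cv2.resize(f["pixels"][125:285,150:360,::-1],None,fx=3.6,fy=3.6,interpolation=cv2.INTER_CUBIC))
for n,u,v in [("bench",270,200),("cork",205,205),("blk",200,159),("heel",221,184),("ink",184,191),("wax",187,224),("nails",222,217),("big",179,267),("d1",296,158),("d2",295,187),("d3",294,216),("seat",339,217),("toe",341,150),("spool",267,105),("brush",123,190),("ham",410,150)]:
    print(n,np.median(P[v-1:v+2,u-1:u+2].reshape(-1,3),0).round(1))
print("scene")
for n,u,v in [("bench",250,190),("blk",341,221),("heel",305,206),("ink",337,182),("wax",316,175),("nails",288,183),("d1",237,252),("d2",228,230),("d3",219,210),("seat",174,197)]:
    print(n,np.median(Q[v-1:v+2,u-1:u+2].reshape(-1,3),0).round(1))
E
```

```text
bench [509.7 -21.6   1.1]
cork [499.8 179.8   2.6]
blk [641.8 191.3  14. ]
heel [561.4 126.6  29.1]
ink [540.3 232.2  73.9]
wax [442.9 230.3  41.1]
nails [460.9 124.5  47.4]
big [317.1 253.9  52.2]
d1 [ 637.4 -105.8    6.8]
d2 [547.2 -99.8   7.8]
d3 [458.1 -93.5   6.6]
seat [ 451.4 -218.4   83.5]
toe [ 646.7 -231.8   86.1]
spool [792.4 -19.6  62. ]
brush [552.  429.   20.7]
ham [ 649.  -452.2   27.9]
scene
bench [3.945e+02 3.050e+01 2.000e-01]
blk [648.6 195.6  14.5]
heel [567.2 128.1  29. ]
ink [553.2 235.2  74.5]
wax [453.  227.6  40.6]
nails [467.5 123.3  47.8]
d1 [ 643.6 -104.     6.9]
d2 [555.2 -97.4   6.3]
d3 [461.4 -90.7   6.6]
seat [ 461.1 -210.9   86.1]
```

View pics/crop.png

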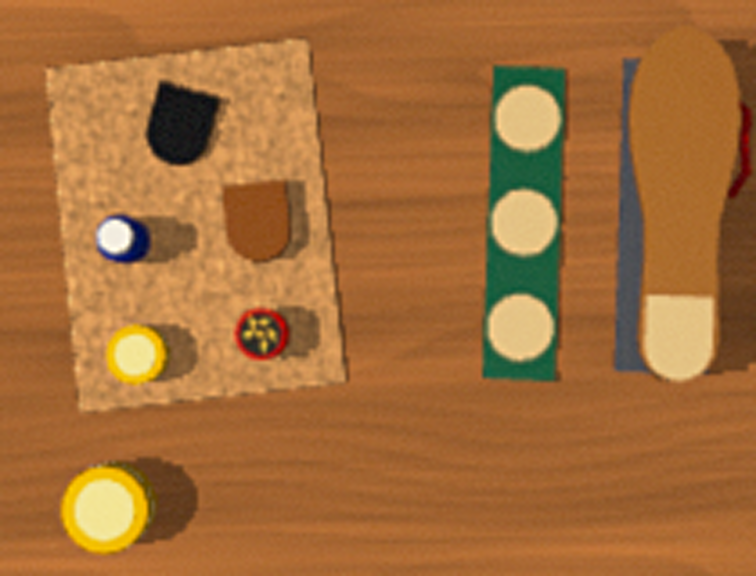

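The crop confirms it. The small yellow tin sits on the cork at (187,224), and the large one is off the cork. Both D parts have their flat edge towards +x (up in the picture). Next I'll take precise centres and yaws from masks in the top view, with scene-view triangulation as the check.

```bash
cat > m.py <<'E'
from h import *
def blob(f,lo,hi,box,z,big=8):
    H=hsv(f); u0,v0,u1,v1=box
    S=cv2.resize(f["pixels"][v0:v1,u0:u1],None,fx=big,fy=big,interpolation=cv2.INTER_CUBIC)
    m=cv2.inRange(cv2.cvtColor(S,cv2.COLOR_RGB2HSV),np.array(lo),np.array(hi))
    m=cv2.morphologyEx(m,cv2.MORPH_OPEN,np.ones((9,9)))
    cs,_=cv2.findContours(m,0,cv2.CHAIN_APPROX_NONE)
    c=max(cs,key=cv2.contourArea)[:,0]
    uv=(c+.5)/big-.5+[u0,v0]
    return plane(f,uv,z)[:,:2]
def rect(W):
    (cx,cy),(w,h),a=cv2.minAreaRect(W.astype(np.float32))
    M=cv2.moments(W.astype(np.float32)[:,None]); 
    return np.round([cx,cy,w,h,a,M["m10"]/M["m00"],M["m01"]/M["m00"]],1)
E
python3 - <<'E'
from m import *
f=load("top0"); H=hsv(f)
for n,u,v in [("cork",205,205),("blk",200,159),("heel",221,184),("cap",183,190),("body",189,193),("lid",187,224),("rim",187,216),("red",222,212),("disc",295,187),("green",295,172),("seat",339,217),("sole",341,150),("bench",260,200)]: print(n,H[v,u])
print("cam",-f["R"].T@f["t"])
T=[("blk",(0,0,0),(180,255,55),(183,140,218,180),14),("heel",(0,170,60),(14,255,170),(207,172,236,202),28),("cap",(0,0,150),(180,60,255),(172,180,198,204),74),
("wax",(20,60,150),(35,255,255),(175,212,200,236),40),("red",(0,150,80),(8,255,255),(211,206,236,230),46),
("d1",(10,30,150),(30,140,255),(284,145,309,170),6.5),("d2",(10,30,150),(30,140,255),(284,174,309,199),6.5),("d3",(10,30,150),(30,140,255),(284,203,309,228),6.5),
("green",(60,80,30),(95,255,160),(275,135,318,240),6),("seat",(10,20,150),(30,120,255),(322,196,358,240),85)]
for n,lo,hi,b,z in T:
    try: print(n,rect(blob(f,lo,hi,b,z)))
    except Exception as e: print(n,e)
S=blob(f,(5,60,90),(20,220,230),(322,125,358,212),85); print("sole",rect(S))
E
```

```text
cork [ 15 150 220]
blk [30  9 27]
heel [ 13 205 143]
cap [ 21  18 242]
body [114 230  61]
lid [ 25  97 244]
rim [ 24 255 241]
red [  2 158  89]
disc [ 19 108 228]
green [ 75 172  92]
seat [ 19 109 226]
sole [ 15 193 168]
bench [ 13 183 177]
cam [ 453.90104905    9.82989743 1393.78489483]
blk [639.8 192.6  53.1  64.4  72.3 641.8 191.7]
heel [554.7 126.5  67.7  55.2   4.8 557.  126.6]
cap [542.9 240.3  29.2  28.   88.4 543.1 240.5]
wax [445.8 230.1  49.5  50.2  13.7 445.7 229.8]
red [459.8 123.7  46.1  42.9  88.4 460.6 122.6]
d1 [ 639.4 -106.5   55.    55.8   88.2  639.4 -106.1]
d2 [ 549.6 -100.7   55.2   55.8   88.2  549.6 -100.1]
d3 [459.5 -94.4  55.3  56.1  88.2 459.7 -94.1]
green [503.9 -97.2  59.9  65.7  86.5 504.4 -97.4]
seat [ 447.7 -215.4   52.2   65.1   85.8  449.8 -215.4]
sole [ 594.9 -225.6  105.2  255.7   87.9  600.7 -228.9]
```

Request:
send_rows --pt "0.12 0.12 0.06 0 0 -0.1 1" --pt "0.24 0.36 0.1 0 0 -0.2 1" --pt "0.4 0.6 0.1 0 0 -0.317 1" --pt "0.5 0.8 0.1 0 0 -0.317 1" --pt "0.5 1.0 0.1 0 0 -0.317 1" --pt "0.5 1.0 0.1 0 0 -0.317 1" --pt "0.5 1.0 0.1 0 0 -0.317 1" --pt "0.5 1.0 0.1 0 0 -0.317 1" --pt "0.5 1.0 0.1 0 0 -0.317 1" --pt "0.5 1.0 0.1 0 0 -0.317 1" --pt "0.5 1.0 0.1 0 0 -0.317 1"

```text
time_s: 1.48
ee_pos: [481.9, -26.0, 263.6]
ee_rot: [180.0, 0.1, 4.9]
force: [0.3, -0.7, -0.0]
gripper_width: 90.8
gripper_force: 0.0
```

Request:
send_rows --pt "0.08 0.12 0 0 0 0 1" --pt "0.146 0.24 0 0 0 0 1" --pt "0.146 0.304 0 0 0 0 1" --pt "0.146 0.304 0 0 0 0 1" --pt "0.146 0.304 0 0 0 0 1" --pt "0.146 0.304 0 0 0 0 1"

```text
time_s: 2.22
ee_pos: [555.0, 124.0, 264.1]
ee_rot: [180.0, 0.0, 4.7]
force: [0.3, 0.3, -0.1]
gripper_width: 91.1
gripper_force: 0.0
```

```bash
cat > w.py <<'E'
from h import *
from scipy.spatial.transform import Rotation as Rot
def grab(n):
    from workcell import env, eyes
    s=env.state(); f=eyes.grab_frame("wrist"); f["ee_pos"]=s["ee_pos"]; f["ee_rot"]=s["ee_rot"]
    np.savez(f"pics/{n}.npz",**f); cv2.imwrite(f"pics/{n}.png",f["pixels"][:,:,::-1]); return f
def wplane(f,uv,z):
    uv=np.atleast_2d(uv).astype(float)
    x=(uv[:,0]-f["cx"])/f["fx"]; y=(uv[:,1]-f["cy"])/f["fy"]; th=np.hypot(x,y); k=np.sin(th)/np.maximum(th,1e-9)
    d=np.c_[x*k,y*k,np.cos(th)]
    T=f["T_tool_cam"]; R=Rot.from_euler("xyz",f["ee_rot"],degrees=True).as_matrix()
    d=d@(R@T[:3,:3]).T; c=R@T[:3,3]+f["ee_pos"]
    return c+d*((z-c[2])/d[:,2])[:,None]
def wblob(f,lo,hi,box,z,big=4):
    u0,v0,u1,v1=box
    S=cv2.resize(f["pixels"][v0:v1,u0:u1],None,fx=big,fy=big,interpolation=cv2.INTER_CUBIC)
    m=cv2.inRange(cv2.cvtColor(S,cv2.COLOR_RGB2HSV),np.array(lo),np.array(hi))
    m=cv2.morphologyEx(m,cv2.MORPH_OPEN,np.ones((9,9)))
    cs,_=cv2.findContours(m,0,cv2.CHAIN_APPROX_NONE)
    c=max(cs,key=cv2.contourArea)[:,0]
    return wplane(f,(c+.5)/big-.5+[u0,v0],z)[:,:2]
E
python3 - <<'E'
from w import *
f=grab("w1"); print(f["ee_pos"],f["ee_rot"],f["fx"],f["T_tool_cam"].round(2).tolist())
E
```

```text
[555.03635142 124.01171488 264.14884933] [1.79968275e+02 5.02325152e-03 4.65700922e+00] 297.3186396354542 [[-0.0, -0.97, -0.24, 66.57], [1.0, -0.0, -0.0, 0.03], [-0.0, -0.24, 0.97, -170.46], [0.0, 0.0, 0.0, 1.0]]
```

View pics/w1.png

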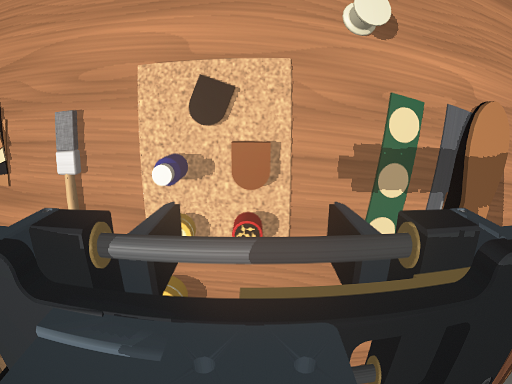

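The wrist view shows the block at (251,165), the top piece at (212,100) and the ink cap at (162,175). I'll measure both D parts here and compare with the top view.

Run:
```python
from w import *; from m import rect
f=load("w1"); H=hsv(f); print(H[165,251],H[100,212],H[120,240],H[175,162])
print("heel",rect(wblob(f,(0,120,40),(13,255,150),(222,130,284,203),28)))
print("blk",rect(wblob(f,(0,0,0),(180,255,75),(180,66,245,132),14)))
print("cap",rect(wblob(f,(0,0,150),(180,50,255),(145,160,178,190),74)))
```

```text
[ 12 155 161] [13 93 74] [ 15 111 227] [ 23   8 252]Traceback (most recent call last):
  File "<stdin>", line 3, in <module>
  File "w.py", line 20, in wblob
    c=max(cs,key=cv2.contourArea)[:,0]
      ~~~^^^^^^^^^^^^^^^^^^^^^^^^
ValueError: max() iterable argument is empty
```

Run:
```python
from w import *; from m import rect
f=load("w1")
print("heel",rect(wblob(f,(0,125,40),(15,255,180),(222,130,284,203),28)))
print("blk",rect(wblob(f,(0,0,0),(180,255,110),(180,66,245,132),14)))
print("cap",rect(wblob(f,(0,0,150),(180,50,255),(145,160,178,190),74)))
```

```text
heel [556.2 129.1  68.3  55.    3.8 558.8 128.9]
blk [640.7 194.5  55.3  67.2  73.6 643.  193.9]
cap [543.5 241.5  27.3  27.5   3.6 543.5 241.5]
```

Request:
send_rows --pt "0.021 0.009 -0.12 0 0 0 1" --pt "0.021 0.009 -0.24 0 0 0 1" --pt "0.021 0.009 -0.36 0 0 0 1" --pt "0.021 0.009 -0.44 0 0 0 1" --pt "0.021 0.009 -0.49 0 0 0 1" --pt "0.021 0.009 -0.508 0 0 0 1" --pt "0.021 0.009 -0.508 0 0 0 1" --pt "0.021 0.009 -0.508 0 0 0 0.1" --pt "0.021 0.009 -0.508 0 0 0 0.0" --pt "0.021 0.009 -0.508 0 0 0 0.0" --pt "0.021 0.009 -0.508 0 0 0 0.0" --pt "0.021 0.009 -0.508 0 0 0 0.0" --pt "0.021 0.009 -0.508 0 0 0 0.0" --squeeze 20

```text
time_s: 3.9
ee_pos: [565.9, 130.5, 10.3]
ee_rot: [180.0, -0.0, 4.8]
force: [-1.0, 0.2, 3.3]
gripper_width: 53.8
gripper_force: 20.0
```

Request:
send_rows --pt "0 0 0.1 0 0 0 0" --pt "0 0 0.22 0 0 0 0" --pt "0 0 0.34 0 0 0 0" --pt "-0.04 -0.1 0.38 0 0 -0.03 0" --pt "-0.07 -0.22 0.38 0 0 -0.06 0" --pt "-0.1 -0.34 0.38 0 0 -0.1 0" --pt "-0.14 -0.46 0.38 0 0 -0.147 0" --pt "-0.18 -0.58 0.38 0 0 -0.147 0" --pt "-0.214 -0.66 0.38 0 0 -0.147 0" --pt "-0.214 -0.691 0.38 0 0 -0.147 0" --pt "-0.214 -0.691 0.38 0 0 -0.147 0" --pt "-0.214 -0.691 0.38 0 0 -0.147 0" --pt "-0.214 -0.691 0.38 0 0 -0.147 0"

```text
time_s: 5.52
ee_pos: [459.2, -213.8, 199.9]
ee_rot: [-180.0, 0.0, -3.9]
force: [-0.9, 0.3, -0.8]
gripper_width: 53.8
gripper_force: 20.0
```

Run:
```python
from w import *
f=grab("w2")
```

```text
(no output)
```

View pics/w2.png

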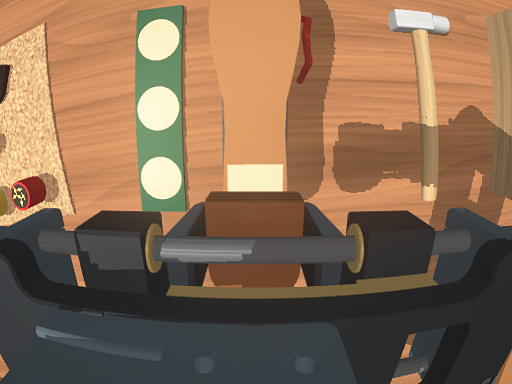

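The block is held square. The seat's front edge runs from (227,165) to (283,165), and the discs are visible at (159,40), (158,107) and (161,178). I'll measure these in the wrist frame.

Run:
```python
from w import *; from m import rect
f=load("w2"); H=hsv(f); print(H[178,255],H[150,255],H[107,158])
W=wblob(f,(15,40,170),(35,140,255),(215,158,295,192),85); 
r=Rot.from_euler("z",-3.9,degrees=True).as_matrix()[:2,:2]; L=W@r
print("seat front x",np.percentile(L[:,0],98),"y range",np.percentile(L[:,1],[2,98]),L[:,0].max())
for y in(L[:,1].min(),L[:,1].max()): pass
mx=L[:,0].max()
for x,y in((mx-67/2,(L[:,1].min()+L[:,1].max())/2),): print("seat centre",r@[x,y])
for n,b in(("d1",(137,16,182,64)),("d2",(134,84,183,134)),("d3",(136,154,186,203))):
    print(n,rect(wblob(f,(12,30,170),(35,140,255),b,6.5)))
```

```text
[ 25  56 252] [ 14 138 223] [ 25  38 254]
seat front x 495.64825423054543 y range [-210.22359189 -154.83610608] 495.658868618626
seat centre [ 448.67490991 -213.52499634]
d1 [ 640.3 -104.5   55.9   56.1   83.7  640.  -104.6]
d2 [550.5 -99.4  54.6  54.4  18.9 550.7 -99.5]
d3 [460.1 -93.3  54.9  55.9  44.4 460.6 -93.5]
```

Request:
send_rows --pt "0 0 -0.1 0 0 0 0" --pt "0 0 -0.18 0 0 0 0" --pt "0 0 -0.205 0 0 0 0" --pt "0 0 -0.212 0 0 0 0" --pt "0 0 -0.215 0 0 0 0" --pt "0 0 -0.215 0 0 0 0"

```text
time_s: 6.32
ee_pos: [459.6, -215.4, 93.7]
ee_rot: [179.9, -0.1, -4.0]
force: [-0.1, 0.3, -0.7]
gripper_width: 53.9
gripper_force: 20.0
```

Request:
send_rows --pt "0 0 -0.003 0 0 0 0" --pt "0 0 -0.005 0 0 0 0" --pt "0 0 -0.005 0 0 0 0" --pt "0 0 -0.005 0 0 0 0"

```text
time_s: 6.82
ee_pos: [459.2, -215.3, 91.3]
ee_rot: [180.0, -0.1, -4.0]
force: [-0.8, 1.1, 6.6]
gripper_width: 53.8
gripper_force: 20.0
```

Request:
send_rows --pt "0 0 0 0 0 0 0.3" --pt "0 0 0 0 0 0 0.8" --pt "0 0 0 0 0 0 1" --pt "0 0 0 0 0 0 1" --pt "0 0 0.1 0 0 0 1" --pt "0 0 0.2 0 0 0 1" --pt "0.06 0.1 0.26 0 0 -0.05 1" --pt "0.12 0.22 0.26 0 0 -0.1 1" --pt "0.18 0.34 0.26 0 0 -0.15 1" --pt "0.24 0.46 0.26 0 0 -0.217 1" --pt "0.3 0.58 0.26 0 0 -0.217 1" --pt "0.35 0.7 0.26 0 0 -0.217 1" --pt "0.382 0.812 0.26 0 0 -0.217 1" --pt "0.382 0.812 0.2 0 0 -0.217 1" --pt "0.382 0.812 0.12 0 0 -0.217 1" --pt "0.382 0.812 0.0 0 0 -0.217 1" --pt "0.382 0.812 0.0 0 0 -0.217 1"

```text
time_s: 8.95
ee_pos: [645.9, 190.1, 84.8]
ee_rot: [179.6, 0.6, -17.0]
force: [-0.4, -0.6, 0.2]
gripper_width: 91.5
gripper_force: 0.0
```

Run:
```python
from workcell import eyes
from h import *
f=eyes.grab_frame("top"); np.savez("pics/top1.npz",**f)
from m import *
print("heel",rect(blob(f,(0,160,60),(14,255,175),(322,196,358,240),109)),np.median(pts(f)[212:220,335:342].reshape(-1,3),0))
cv2.imwrite("pics/c1.png",cv2.resize(f["pixels"][185:245,315:365,::-1],None,fx=8,fy=8,interpolation=cv2.INTER_CUBIC))
```

```text
heel [ 450.2 -215.4  101.7  126.    87.6  439.5 -226.1] [ 455.82100476 -211.15674329  109.70362696]
```

View pics/c1.png

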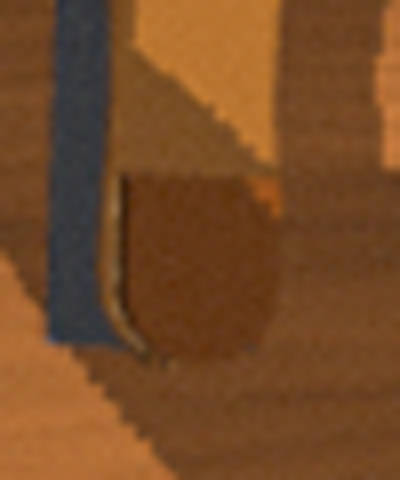

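Request:
send_rows --pt "0 0 -0.06 0 0 0 1" --pt "0 0 -0.12 0 0 0 1" --pt "0 0 -0.15 0 0 0 1" --pt "0 0 -0.16 0 0 0 1" --pt "0 0 -0.166 0 0 0 1" --pt "0 0 -0.166 0 0 0 1" --pt "0 0 -0.166 0 0 0 0.0" --pt "0 0 -0.166 0 0 0 0.0" --pt "0 0 -0.166 0 0 0 0.0" --pt "0 0 -0.166 0 0 0 0.0" --pt "0 0 -0.166 0 0 0 0.0" --pt "0 0 -0.166 0 0 0 0.0" --pt "0 0 -0.166 0 0 0 0.0" --squeeze 15

```text
time_s: 10.62
ee_pos: [649.8, 191.0, 7.0]
ee_rot: [180.0, -0.0, -17.0]
force: [0.7, 0.7, 0.1]
gripper_width: 53.9
gripper_force: 15.0
```

Run:
```python
from h import *
f=load("top1"); print(plane(f,[[330.25-.5,218],[350-.5,218],[340,206.5-.5],[340,230.2-.5]],109).round(1))
```

```text
[[ 449.4 -187.6  109. ]
 [ 447.8 -243.6  109. ]
 [ 482.7 -218.   109. ]
 [ 415.4 -215.3  109. ]]
```

Request:
send_rows --pt "0 0 0.1 0 0 0 0" --pt "0 0 0.22 0 0 0 0" --pt "0 0 0.34 0 0 0 0" --pt "-0.04 -0.1 0.366 0 0 0.05 0" --pt "-0.09 -0.22 0.366 0 0 0.1 0" --pt "-0.15 -0.34 0.366 0 0 0.15 0" --pt "-0.21 -0.46 0.366 0 0 0.217 0" --pt "-0.27 -0.58 0.366 0 0 0.217 0" --pt "-0.33 -0.7 0.366 0 0 0.217 0" --pt "-0.382 -0.79 0.366 0 0 0.217 0" --pt "-0.382 -0.813 0.366 0 0 0.217 0" --pt "-0.382 -0.813 0.366 0 0 0.217 0" --pt "-0.382 -0.813 0.31 0 0 0.217 0" --pt "-0.382 -0.813 0.26 0 0 0.217 0" --pt "-0.382 -0.813 0.23 0 0 0.217 0" --pt "-0.382 -0.813 0.23 0 0 0.217 0"

```text
time_s: 12.62
ee_pos: [458.5, -214.6, 121.1]
ee_rot: [-179.9, 0.1, -4.0]
force: [-0.5, -0.3, 0.4]
gripper_width: 53.7
gripper_force: 15.0
```

Run:
```python
from w import *
f=grab("w3")
cv2.imwrite("pics/w3c.png",cv2.resize(f["pixels"][130:310,150:360,::-1],None,fx=3,fy=3,interpolation=cv2.INTER_CUBIC))
```

```text
(no output)
```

View pics/w3c.png

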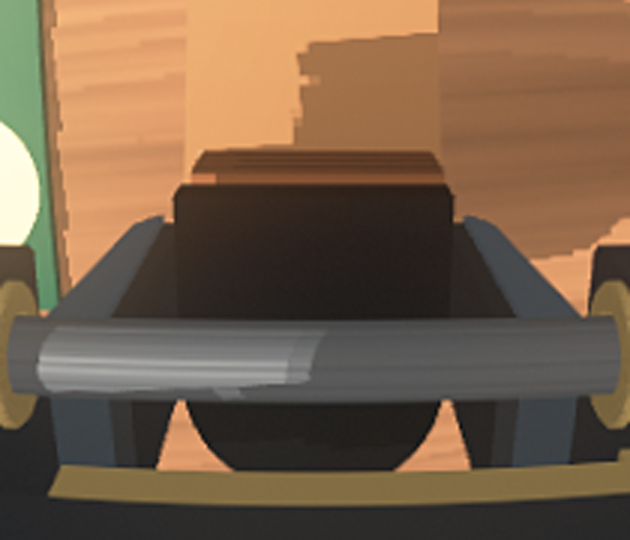

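The top piece is held above the block, centred and square: the block's edge spans crop columns 190–443 and the piece's spans 174–453. Next I'll lower it.

Request:
send_rows --pt "0 0 -0.01 0 0 0 0" --pt "0 0 -0.016 0 0 0 0" --pt "0 0 -0.02 0 0 0 0" --pt "0 0 -0.02 0 0 0 0"

```text
time_s: 13.18
ee_pos: [458.8, -215.6, 112.1]
ee_rot: [180.0, -0.0, -4.0]
force: [-0.1, -0.6, -0.0]
gripper_width: 53.6
gripper_force: 15.0
```

Request:
send_rows --pt "0 0 -0.002 0 0 0 0" --pt "0 0 -0.003 0 0 0 0" --pt "0 0 -0.003 0 0 0 0"

```text
time_s: 13.55
ee_pos: [458.9, -215.6, 111.9]
ee_rot: [180.0, -0.1, -4.0]
force: [-2.7, 1.6, 9.0]
gripper_width: 53.9
gripper_force: 15.0
```

Request:
send_rows --pt "0 0 0 0 0 0 0.3" --pt "0 0 0 0 0 0 0.8" --pt "0 0 0 0 0 0 1" --pt "0 0 0 0 0 0 1" --pt "0 0 0.1 0 0 0 1" --pt "0 0 0.2 0 0 0 1" --pt "0.005 0.1 0.28 0 0 0.15 1" --pt "0.005 0.2 0.28 0 0 0.3 1" --pt "0.005 0.3 0.28 0 0 0.45 1" --pt "0.005 0.4 0.28 0 0 0.6 1" --pt "0.005 0.5 0.28 0 0 0.75 1" --pt "0.005 0.6 0.28 0 0 0.9 1" --pt "0.005 0.68 0.28 0 0 1.0 1" --pt "0.005 0.68 0.28 0 0 1.0 1"

```text
time_s: 15.3
ee_pos: [461.1, 126.6, 250.3]
ee_rot: [-180.0, -0.0, 56.2]
force: [-0.3, -1.6, 0.1]
gripper_width: 91.1
gripper_force: 0.0
```

Request:
send_rows --pt "0 0 0 0 0 0.15 0.7" --pt "0 0 0 0 0 0.3 0.7" --pt "0 0 0 0 0 0.5 0.7" --pt "0 0 0 0 0 0.5 0.7" --pt "0 0 0 0 0 0.5 0.7"

```text
time_s: 15.92
ee_pos: [461.3, 123.9, 250.4]
ee_rot: [180.0, 0.0, 85.8]
force: [0.4, 0.2, 0.2]
gripper_width: 77.6
gripper_force: 0.0
```

Run:
```python
from w import *
from workcell import eyes
g=grab("w4")
f=eyes.grab_frame("top"); np.savez("pics/top2.npz",**f)
a=cv2.resize(f["pixels"][185:245,315:365,::-1],(320,384),interpolation=cv2.INTER_CUBIC)
cv2.imwrite("pics/c2.png",cv2.resize(np.hstack([a,g["pixels"][:,:,::-1]]),(800,369)))
print(np.median(pts(f)[212:220,335:342].reshape(-1,3),0))
```

```text
[ 455.79515664 -209.62209829  118.65349093]
```

View pics/c2.png

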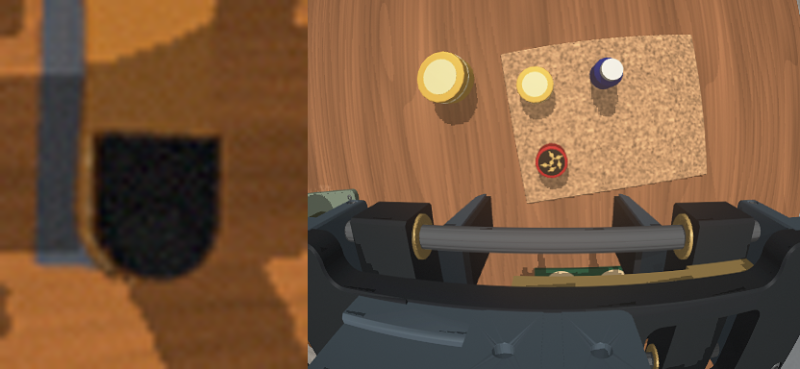

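The top piece lies flush on the block (top at z 118.7). Nails, wax and ink cap are at wrist pixels (253,167), (235,87) and (316,72). I'll refine those.

Run:
```python
from w import *; from m import rect
f=load("w4"); 
S=hsv(f)
b=(230,142,276,192); print("nails",rect(wblob(f,(0,170,60),(8,255,255),b,46)))
print("wax",rect(wblob(f,(18,90,180),(35,255,255),(214,66,258,112),40)))
print("cap",rect(wblob(f,(0,0,180),(180,50,255),(300,58,332,86),74)))
```

```text
nails [457.  139.   41.9  23.3  13.8 458.5 142.2]
wax [446.  232.1  49.   48.7  40.9 446.  232.1]
cap [542.9 241.9  26.9  26.4  85.5 543.  241.9]
```

Request:
send_rows --pt "0 0.003 -0.12 0 0 0 0.7" --pt "0 0.003 -0.24 0 0 0 0.7" --pt "0 0.003 -0.36 0 0 0 0.7" --pt "0 0.003 -0.44 0 0 0 0.7" --pt "0 0.003 -0.472 0 0 0 0.7" --pt "0 0.003 -0.472 0 0 0 0.7" --pt "0 0.003 -0.472 0 0 0 0.7" --pt "0 0.003 -0.472 0 0 0 -0.2" --pt "0 0.003 -0.472 0 0 0 -0.2" --pt "0 0.003 -0.472 0 0 0 -0.2" --pt "0 0.003 -0.472 0 0 0 -0.2" --pt "0 0.003 -0.472 0 0 0 -0.2" --pt "0 0.003 -0.472 0 0 0 -0.2" --squeeze 15

```text
time_s: 17.65
ee_pos: [461.2, 126.0, 14.7]
ee_rot: [-180.0, -0.0, 86.0]
force: [-1.4, -0.1, 4.7]
gripper_width: 43.8
gripper_force: 15.0
```

Request:
send_rows --pt "0 0 0.08 0 0 0 -0.2" --pt "0.01 -0.03 0.16 0 0 0 -0.2" --pt "0.06 -0.14 0.18 0 0 0 -0.2" --pt "0.1 -0.26 0.18 0 0 0 -0.2" --pt "0.14 -0.36 0.18 0 0 0 -0.2" --pt "0.178 -0.451 0.18 0 0 0 -0.2" --pt "0.178 -0.451 0.18 0 0 0 -0.2" --pt "0.178 -0.451 0.16 0 0 0 -0.2" --pt "0.178 -0.451 0.09 0 0 0 -0.2" --pt "0.178 -0.451 0.03 0 0 0 -0.2" --pt "0.178 -0.451 0.008 0 0 0 -0.2" --pt "0.178 -0.451 0.004 0 0 0 -0.2" --pt "0.178 -0.451 0.004 0 0 0 -0.2" --pt "0.178 -0.451 0.004 0 0 0 -0.2"

```text
time_s: 19.4
ee_pos: [550.8, -99.5, 17.2]
ee_rot: [179.9, 0.0, 86.0]
force: [0.7, 0.1, -1.3]
gripper_width: 43.5
gripper_force: 15.0
```

Request:
send_rows --pt "0 0 -0.003 0 0 0 -0.2" --pt "0 0 -0.003 0 0 0 -0.2" --pt "0 0 -0.003 0 0 0 0.2" --pt "0 0 -0.003 0 0 0 0.5" --pt "0 0 -0.003 0 0 0 0.5" --pt "0 0 0.06 0 0 0 0.5" --pt "0 0 0.16 0 0 0 0.5" --pt "-0.02 0.06 0.22 0 0 0 0.7" --pt "-0.06 0.18 0.22 0 0 0 0.7" --pt "-0.1 0.3 0.22 0 0 0 0.7" --pt "-0.14 0.42 0.22 0 0 0 0.7" --pt "-0.18 0.54 0.22 0 0 0 0.7" --pt "-0.209 0.65 0.22 0 0 0 0.7" --pt "-0.209 0.663 0.22 0 0 0 0.7" --pt "-0.209 0.663 0.2 0 0 0 0.7" --pt "-0.209 0.663 0.12 0 0 0 0.7" --pt "-0.209 0.663 0.12 0 0 0 0.7"

```text
time_s: 21.52
ee_pos: [443.7, 229.2, 73.8]
ee_rot: [-179.6, 0.2, 85.9]
force: [-0.2, -0.3, -0.3]
gripper_width: 77.6
gripper_force: 0.0
```

Run:
```python
from w import *; from m import *
from workcell import eyes
f=eyes.grab_frame("top"); np.savez("pics/top3.npz",**f)
cv2.imwrite("pics/c3.png",cv2.resize(f["pixels"][130:250,160:370,::-1],None,fx=3.6,fy=3.6,interpolation=cv2.INTER_CUBIC))
print(rect(blob(f,(0,150,60),(8,255,255),(280,170,312,202),48)), np.median(pts(f)[185:188,294:297].reshape(-1,3),0))
```

```text
[ 549.8 -100.4   44.6   44.7   88.2  548.6 -100.8] [547.66861362 -96.95939193  49.3524708 ]
```

View pics/c3.png

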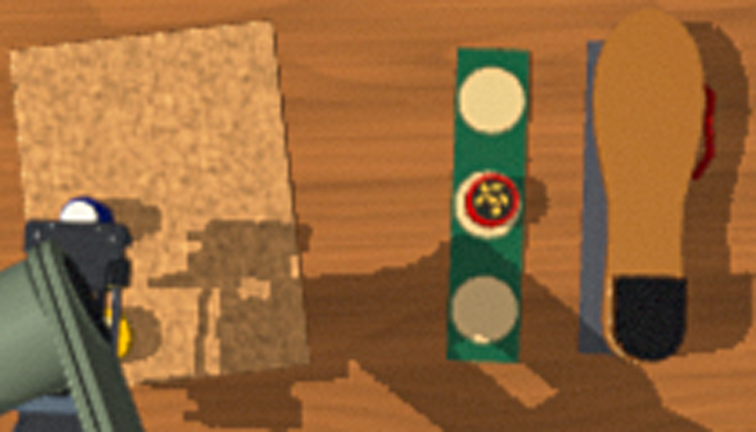

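The nail tin stands centred on the middle disc (crop 491,201). Now the wax tin.

Request:
send_rows --pt "0 0 0 0 0 0 0.7" --pt "0 0 -0.06 0 0 0 0.7" --pt "0 0 -0.11 0 0 0 0.7" --pt "0 0 -0.127 0 0 0 0.7" --pt "0 0 -0.127 0 0 0 0.7" --pt "0 0 -0.127 0 0 0 0.7" --pt "0 0 -0.127 0 0 0 0.0" --pt "0 0 -0.127 0 0 0 0.0" --pt "0 0 -0.127 0 0 0 0.0" --pt "0 0 -0.127 0 0 0 0.0" --pt "0 0 -0.127 0 0 0 0.0" --squeeze 15

```text
time_s: 22.95
ee_pos: [445.8, 232.0, 13.2]
ee_rot: [180.0, -0.0, 86.0]
force: [-0.1, -1.1, 1.4]
gripper_width: 48.9
gripper_force: 15.0
```

Request:
send_rows --pt "0 0 0.08 0 0 0 0.0" --pt "0 -0.03 0.18 0 0 0 0.0" --pt "0.01 -0.13 0.2 0 0 0 0.0" --pt "0.02 -0.25 0.2 0 0 0 0.0" --pt "0.028 -0.37 0.2 0 0 0 0.0" --pt "0.028 -0.49 0.2 0 0 0 0.0" --pt "0.028 -0.61 0.2 0 0 0 0.0" --pt "0.028 -0.652 0.2 0 0 0 0.0" --pt "0.028 -0.652 0.2 0 0 0 0.0" --pt "0.028 -0.652 0.15 0 0 0 0.0" --pt "0.028 -0.652 0.08 0 0 0 0.0" --pt "0.028 -0.652 0.03 0 0 0 0.0" --pt "0.028 -0.652 0.008 0 0 0 0.0" --pt "0.028 -0.652 0.003 0 0 0 0.0" --pt "0.028 -0.652 0.002 0 0 0 0.0" --pt "0.028 -0.652 0.002 0 0 0 0.0"

```text
time_s: 24.95
ee_pos: [459.5, -93.2, 14.9]
ee_rot: [-180.0, -0.0, 86.0]
force: [-3.0, 1.5, 5.6]
gripper_width: 49.5
gripper_force: 15.0
```

Request:
send_rows --pt "0 0 0 0 0 0 0.2" --pt "0 0 0 0 0 0 0.35" --pt "0 0 0 0 0 0 0.35" --pt "0 0 0.06 0 0 0 0.35" --pt "0 0 0.16 0 0 0 0.35" --pt "0.02 0.05 0.26 0 0 0 0.7" --pt "0.05 0.17 0.26 0 0 0 0.7" --pt "0.08 0.29 0.26 0 0 0 0.7" --pt "0.11 0.41 0.26 0 0 0 0.7" --pt "0.14 0.53 0.26 0 0 0 0.7" --pt "0.167 0.64 0.26 0 0 0 0.7" --pt "0.167 0.67 0.26 0 0 0 0.7" --pt "0.167 0.67 0.26 0 0 0 0.7" --pt "0.167 0.67 0.15 0 0 0 0.7" --pt "0.167 0.67 0.15 0 0 0 0.7"

```text
time_s: 26.82
ee_pos: [539.9, 237.9, 85.7]
ee_rot: [-179.5, 0.3, 85.9]
force: [-0.1, 0.1, -0.4]
gripper_width: 77.2
gripper_force: 0.0
```

Run:
```python
from m import *
from workcell import eyes
f=eyes.grab_frame("top"); np.savez("pics/top4.npz",**f)
print(rect(blob(f,(20,60,60),(35,255,255),(280,200,312,232),42)), np.median(pts(f)[213:217,293:296].reshape(-1,3),0))
print(rect(blob(f,(0,0,180),(180,60,255),(172,180,198,204),74)))
```

```text
[458.7 -95.1  51.4  52.   32.9 458.8 -95.3] [462.5124439  -91.02975317  44.28636048]Traceback (most recent call last):
  File "<stdin>", line 5, in <module>
  File "m.py", line 8, in blob
    c=max(cs,key=cv2.contourArea)[:,0]
      ~~~^^^^^^^^^^^^^^^^^^^^^^^^
ValueError: max() iterable argument is empty
```

Request:
send_rows --pt "0 0 0 0 0 0 0.7" --pt "0 0 -0.06 0 0 0 0.7" --pt "0 0 -0.12 0 0 0 0.7" --pt "0 0 -0.142 0 0 0 0.7" --pt "0 0 -0.142 0 0 0 0.7" --pt "0 0 -0.142 0 0 0 0.7" --pt "0 0 -0.142 0 0 0 -0.25" --pt "0 0 -0.142 0 0 0 -0.25" --pt "0 0 -0.142 0 0 0 -0.25" --pt "0 0 -0.142 0 0 0 -0.25" --pt "0 0 -0.142 0 0 0 -0.25" --pt "0 0 -0.142 0 0 0 -0.25" --squeeze 12

```text
time_s: 28.38
ee_pos: [543.2, 241.0, 18.0]
ee_rot: [-180.0, 0.0, 86.0]
force: [-0.2, -0.1, 1.1]
gripper_width: 39.7
gripper_force: 12.0
```

Request:
send_rows --pt "0 0 0.08 0 0 0 -0.25" --pt "0 -0.03 0.18 0 0 0 -0.25" --pt "0.03 -0.13 0.24 0 0 0 -0.25" --pt "0.07 -0.24 0.24 0 0 0 -0.25" --pt "0.11 -0.35 0.24 0 0 0 -0.25" --pt "0.15 -0.46 0.24 0 0 0 -0.25" --pt "0.18 -0.57 0.24 0 0 0 -0.25" --pt "0.193 -0.66 0.24 0 0 0 -0.25" --pt "0.193 -0.694 0.24 0 0 0 -0.25" --pt "0.193 -0.694 0.24 0 0 0 -0.25" --pt "0.193 -0.694 0.17 0 0 0 -0.25" --pt "0.193 -0.694 0.09 0 0 0 -0.25" --pt "0.193 -0.694 0.03 0 0 0 -0.25" --pt "0.193 -0.694 0.008 0 0 0 -0.25" --pt "0.193 -0.694 0.003 0 0 0 -0.25" --pt "0.193 -0.694 0.002 0 0 0 -0.25" --pt "0.193 -0.694 0.002 0 0 0 -0.25"

```text
time_s: 30.5
ee_pos: [640.5, -106.0, 20.1]
ee_rot: [179.9, 0.0, 86.0]
force: [-1.0, -1.0, -0.9]
gripper_width: 39.5
gripper_force: 12.0
```

Request:
send_rows --pt "0 0 -0.003 0 0 0 -0.25" --pt "0 0 -0.003 0 0 0 -0.25" --pt "0 0 -0.003 0 0 0 -0.05" --pt "0 0 -0.003 0 0 0 0.2" --pt "0 0 -0.003 0 0 0 0.2" --pt "0 0 0.05 0 0 0 0.2" --pt "0 0 0.15 0 0 0 0.2" --pt "0 0 0.27 0 0 0 0.2" --pt "-0.06 0.1 0.36 0 0 0 0.5" --pt "-0.12 0.22 0.36 0 0 0 0.5" --pt "-0.2 0.34 0.36 0 0 0 0.5" --pt "-0.28 0.46 0.36 0 0 0 0.5" --pt "-0.28 0.5 0.36 0 0 0 0.5" --pt "-0.28 0.5 0.36 0 0 0 0.5"

```text
time_s: 32.25
ee_pos: [498.4, 146.5, 199.1]
ee_rot: [-180.0, -0.0, 86.3]
force: [-0.5, -0.3, -0.3]
gripper_width: 68.5
gripper_force: 0.0
```

Run:
```python
from m import *
from workcell import eyes
f=eyes.grab_frame("top"); np.savez("pics/top5.npz",**f); g=eyes.grab_frame("scene")
a=cv2.resize(f["pixels"][95:245,255:440,::-1],(444,360),interpolation=cv2.INTER_CUBIC)
b=cv2.resize(g["pixels"][170:320,140:290,::-1],(356,360),interpolation=cv2.INTER_CUBIC)
cv2.imwrite("pics/c5.png",np.hstack([a,b]))
print("cap",rect(blob(f,(0,0,200),(180,50,255),(284,140,312,166),76)))
print("top",rect(blob(f,(0,0,0),(180,255,45),(329,200,356,236),119)))
P=pts(f)
for n,u,v in(("ink",296,156),("nails",295,186),("wax",294,215),("tp",339,217)): print(n,np.median(P[v-1:v+2,u-1:u+2].reshape(-1,3),0).round(1))
```

```text
cap [ 639.8 -106.4   25.4   26.    88.1  639.6 -106.6]
top [ 448.2 -214.6   55.8   64.    86.1  450.6 -215.4]
ink [ 634.4 -100.4   75.7]
nails [547.6 -96.6  48.8]
wax [461.  -91.3  41.3]
tp [ 451.5 -212.2  119.1]
```

View pics/c5.png

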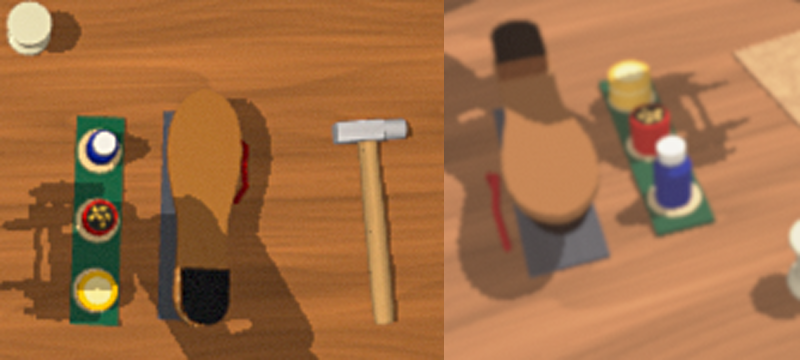

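Everything is in place and upright: ink at (100,148), nails at (98,218), wax at (96,290) and the stacked heel at (203,295). The measured centres are within 2 mm of their targets.

```bash
python3 -c "
from workcell import env
print(env.job_done())"
```

```text
the job is handed in; nothing more can be done
None
```

The job is handed in at about 32 s with no verdict shown: the heel block and top piece are square on the seat, the wax, nails and ink are upright on their discs (centres within about 2 mm in the last camera measurements), and I kept clear of the hammer, brush and spool.

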